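Shut a handle press mould and hold its seam up to the bench camera

TASK

We want to photograph how well the two halves of this hinged press mould fit: gently swing its lid shut where it lies on the bench, until the halves meet edge to edge, and only then pick the closed mould up. Hold it up to the bench camera with its front seam (the parting line at the end opposite the hinge) centred on the view 10 cm in front of the lens, lid side up, the front face square to the lens and the seam running straight across the picture. Finish still holding it there, shut and motionless, with the camera untouched and the cups, jar and spatula left where they are.

Things in the scene. Friction and masses are not known exactly. Their poses are not given: they have to be found in the camera images.
- mould: Lower half of the mould (about 0.33 kg with lid, loose): cream resin block on an aluminium plate, 84 (x) x 60 (y) x 24 mm, U-shaped cavity and two 3 mm brass pins on top. Origin: centre of its underside; z up, +x to the front (free) end; a hinge barrel stands out 7 mm at the rear. Closed: a block 84 x 60 x 40 mm with flush sides; grip across the 60 mm width so the pads bear on both halves.
- lid (a joint): Lid hinge, rad: 0 = shut, faces together; grows as it opens; stop at 2.1; starts at 1.6 to 2.0, standing over the rear end, leaning away from the front. Lid: cream slab 84 x 60 x 16 mm, 0.09 kg, no latch. Stiff damped hinge (0.03 N m): stays where left above about 0.6 rad, sinks shut slowly below. About 1 N on its outer face near the free edge swings it; the mould stands still meanwhile.
- hinge (a point): Point on the hinge axis, in the middle of the mould's width, 45 mm behind the mould's origin and 24 mm above its underside; axes as the mould's. The hinge axis runs along y. The lid reaches from 3 to 87 mm out from this axis.
- lid_edge (a point): Middle of the lid's free edge on its outer face, 87 mm out from the hinge axis and 16 mm above the lid's inner face. Its axes turn with the lid: x from hinge to free edge, z out of the outer face; equal to the mould's axes when shut.
- seam (a point): Middle of the front seam: the point on the mould's front end face where the two halves meet, 42 mm ahead (+x) of the mould's origin and 24 mm above its underside; axes as the mould's.
- camera: Inspection camera stand, fixed: round black foot 130 mm across, 16 mm thick; column 18 mm thick, 394 mm high, 130 mm behind (+x of) the stand's origin, a bench point about under the lens. A carriage, at a height that differs each time, carries an aluminium head 42 mm wide, lens 34 mm across in a white ring light 70 mm across, looking to the stand's -x side (to the robot), 0.2 to 0.6 rad down.
- lens (a point): Centre of the camera lens's front glass. Own -x is the viewing direction (away from the lens, down towards the bench), y is across the picture and level, z is up in the picture. The height of this point is about 0.22 to 0.31 m.
- focus (a point): The point in the air to present at: 100 mm in front of the lens on the camera's axis; axes as lens. When the mould is presented rightly, seam lies here and the mould's x, y and z axes are parallel to and point the same way as these.
- cup_a: Unglazed red-brown cup without handle, 62 mm across and high, loose, standing on the bench; origin at the centre of its underside. Leave alone.
- cup_b: A second cup like cup_a. Leave alone.
- jar: Glass jar with blue cap, 60 mm across and 75 mm high, loose; origin at the centre of its underside. Leave alone.
- knife: Spatula with wooden handle and flat grey blade, about 170 mm long, lying on the bench along its own x, loose; origin near its middle. Leave alone.
There are look-alikes about, which are no part of the job. Of the things like the mould, leave any that is green, orange or turquoise; of the rest the larger one is meant.

How it is judged:
By the outcome, as a careful person would: the job done as asked, in the order asked, and still so for the second after the job is handed in, while the arm keeps its last pose, push and grip.
It also fails if it takes over 48 s, if anything falls off the work surface, if the arm or the gripper's body presses on something with over 40 N, if the wrist force passes 120 N, or if a joint passes its speed limit or range.

ROBOT

A 7-joint arm with a two-finger parallel gripper is mounted at the origin on the work surface. World frame = base frame: x ahead of the robot, y to its left, z up, the work surface at z = 0. Lengths are in m, angles in rad, forces in N, time in s.
With the tool pointing down it reaches from about 0.4 to 0.85 m from the base axis. Payload 10.4 kg.
Tool frame: the origin (TCP) lies midway between the tips of the shut fingers; the grasp point (between the pads) lies 19 mm behind it (manip.hold_point_z is the distance from the TCP to the grasp point, in m); z points along the fingers, y is the line along which they close (so a half turn about z gives the same grasp; the last joint's range is limited). The gripper opens to 85 mm and grips with 20 to 120 N. Pads are 22 mm wide; open, the fingers measure 114 mm over their backs; the gripper's body (76 mm by 85 mm) begins 54 mm behind the grasp point. The pads swing forward as they close: fully open they stand 13 mm farther back than shut.
Start: joints at [-0.023, 0.332, -0.065, 1.46, 0.022, 1.35, -0.088], TCP at [0.625, 0, 0.231] pointing down, gripper open.
Joint ranges: [-2.6, 2.6], [-0.5, 2.12], [-1.47, 1.34], [0.16, 2.42], [-1.27, 4.41], [0.06, 2.06], [-2.6, 2.6]. Speed limits (rad/s): [2.22, 2.22, 2.79, 2.79, 3.14, 3.14, 3.14].

INTERFACE

Orientations are given as a unit quaternion [x, y, z, w].
In Python, from workcell import manip, eyes, job gives the robot as it stands.
- The arm moves only by the shell command python3 -m crank 'ROWS' [FORCE]. ROWS is JSON, a list that holds one entry, the list of rows, each a list of 7 numbers: the finger opening in cm, from 0 to 8.54, then the shift along the world's x, y, z in cm, then the turn, a rotation vector about the world's x, y, z in degrees. In form: [[[hand, x, y, z, ax, ay, az], ...]]. A call has 1 to 20 rows; each row shifts and turns the commanded pose from where the row before left it; what a row does not reach is not made up. A row lasts 1/8 s, in which the tool goes at most 62.5 mm and 10.7 degrees, less where a joint would pass 70% of its speed; a pose out of reach is approached as far as the arm can. A call with a gripper value outside its range is refused whole. The fingers move at their own pace and stop on an object; FORCE is the grip in N (left out, the last holds). Time passes only in rows, so rows that do not move let the fingers close. It gives the time, the measured TCP pose, the force, the opening and the grip force at its end, in the units of the state.
- manip.get_obs(): the state, without advancing time (a new reading comes with each control period).
- eyes.camera(name): name is "scene" or "side" or "wrist"; returns (picture, depth): 420x560x3 uint8, red, green, blue; 420x560 float32, m along the optical axis (not along the pixel's ray), 0 where there is no reading.
- eyes.camera_params(name): a dict with "fx", "fy", "cx", "cy" (pixels), "dist" ([k1, k2, p1, p2, k3] as OpenCV has them; the pictures are not rectified), "world_from_camera" (4x4, takes a point from camera to world coordinates); the wrist camera has in their place "hand_eye" (4x4, takes a point from camera to tool coordinates, whose origin is the TCP and whose axes are the flange's). Camera axes: x right, y down, z forward; pixel columns grow to the right and rows downward; lengths in m; the calibration is good to about 2 mm. A picture is of the moment at which its call begins: read the wrist's pose just before it. camera_params takes no time and is no camera call.
- job.hand_in(): hands the job in; it is judged then, once.
The state is a dict: "clock": time; "joint_pos": joint angles; "joint_velocities": joint speeds; "tau": joint torques, N m; "position": TCP position; "ee_rot": TCP orientation; "ft_force": force on the tool from outside, world axes, zero at the start; "torque": the same for the moment, N m; "grip_width": opening from 0.0 (shut) to 1.0 (fully open); "grasp_force": force on a finger pad.
Only numpy, scipy, OpenCV 4.12 (cv2) and the standard library are available. Lean on these libraries where they do the work, as an engineer would, in place of code of your own. Each camera call takes 0.05 s, during which the arm holds its last target. There are 200 camera calls.

## Working session

There is one attempt and no reset: what is moved stays moved. The work goes in short steps, Python scripts to look and compute and a shell command to move; the robot and the scene stay as the last step left them, time stands still between calls to the robot, and variables do not carry over. Pictures are saved under pics/ and viewed, at most 10 in all, crops included, and the job is handed in when it is done.

```bash
mkdir -p pics; ls; cat > h.py <<'E'
import numpy as np, cv2
from workcell import manip, eyes, job
from scipy.spatial.transform import Rotation as R
def cam(n):
    o=manip.get_obs(); p=eyes.camera_params(n); im,d=eyes.camera(n)
    if n=='wrist':
        T=np.eye(4);T[:3,:3]=R.from_quat(o['ee_rot']).as_matrix();T[:3,3]=o['position']
        W=T@np.array(p['hand_eye'])
    else: W=np.array(p['world_from_camera'])
    K=np.array([[p['fx'],0,p['cx']],[0,p['fy'],p['cy']],[0,0,1.]])
    return im,d,K,np.array(p['dist'],float),W
def cloud(im,d,K,D,W):
    h,w=d.shape;uv=np.stack(np.meshgrid(np.arange(w),np.arange(h)),-1).reshape(-1,1,2).astype(np.float64)
    n=cv2.undistortPoints(uv,K,D).reshape(h,w,2)
    P=np.dstack([n*d[...,None],d]); X=P@W[:3,:3].T+W[:3,3]; X[d==0]=np.nan
    return X
def save(n,im): cv2.imwrite('pics/'+n,im[...,::-1])
E
python3 - <<'E'
from h import *
a=[]
for n in ['scene','side']:
    c=cam(n); save(n+'0.png',c[0]); np.savez(n+'0.npz',im=c[0],X=cloud(*c),d=c[1],K=c[2],D=c[3],W=c[4]); print(n,c[4].round(3).tolist(),c[2][0,0])
print(manip.get_obs()); print(manip.hold_point_z)
E
```

```text
pics
scene [[0.43, 0.483, -0.763, 1.265], [0.903, -0.241, 0.356, -0.327], [-0.012, -0.842, -0.539, 0.676], [0.0, 0.0, 0.0, 1.0]] 430.3443452765786
side [[0.966, -0.136, 0.218, 0.276], [-0.257, -0.486, 0.835, -1.006], [-0.007, -0.863, -0.504, 0.801], [0.0, 0.0, 0.0, 1.0]] 502.63263523490536
{'clock': 0.1, 'joint_pos': array([-0.02262422,  0.33281238, -0.06472323,  1.46086218,  0.02159434,
        1.34987439, -0.08849743]), 'joint_velocities': array([-0.00099023, -0.00210673, -0.00082605, -0.00156009,  0.0002557 ,
       -0.00062574,  0.0011996 ]), 'tau': array([ 9.25707973e-04, -6.26745987e+01,  4.87730233e-02, -3.92438293e+01,
        1.62844139e-02,  6.89412060e-03, -5.92459219e-05]), 'position': array([6.24669393e-01, 2.84421725e-05, 2.30590911e-01]), 'ee_rot': array([ 7.07083017e-01,  7.07130264e-01, -4.60794462e-04, -4.30384637e-04]), 'ft_force': array([ 0.42254552,  0.38901198, -0.50362053]), 'torque': array([-0.01979975,  0.03847614, -0.00765133]), 'grasp_force': 0.0, 'grip_width': 0.9995150946983161}
0.0187
```

View pics/scene0.png

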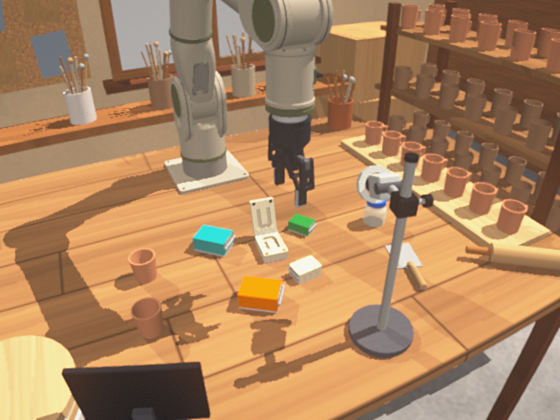

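View pics/side0.png

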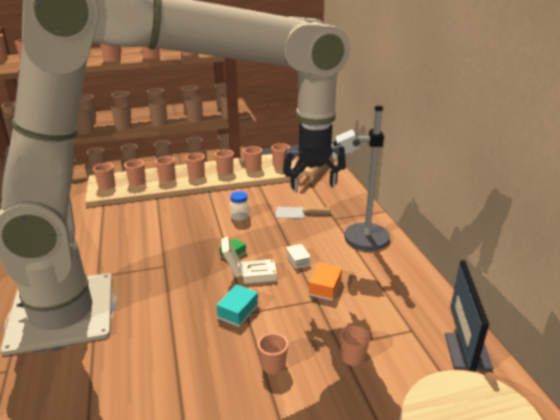

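Candidates (scene px): the open cream mould (268,235), a small closed white block (305,269), green (302,225), orange (260,294) and turquoise (213,240). I choose the open cream one because it is the larger of the uncoloured pair. In the side view it is at (257,268). Next I check it in a crop and measure.

```bash
cat > m.py <<'E'
from h import *
for n,(u0,v0,u1,v1) in {'scene':(240,190,330,290),'side':(205,225,325,295)}.items():
    z=np.load(n+'0.npz'); im=z['im'];X=z['X']
    hsv=cv2.cvtColor(im,cv2.COLOR_RGB2HSV)
    m=((hsv[...,1]<75)&(hsv[...,2]>120)).astype(np.uint8)
    k=np.zeros_like(m);k[v0:v1,u0:u1]=m[v0:v1,u0:u1]
    nl,L,st,ce=cv2.connectedComponentsWithStats(k)
    for i in range(1,nl):
        if st[i,4]<60: continue
        P=X[L==i];P=P[~np.isnan(P[:,0])]
        print(n,st[i],P.min(0).round(3),P.max(0).round(3))
        for lo,hi in [(0.015,.03),(.03,.05),(.05,.07),(.07,.09),(.09,.12)]:
            q=P[(P[:,2]>lo)&(P[:,2]<hi)]
            if len(q)>15:
                r=cv2.minAreaRect((q[:,:2]*1000).astype(np.float32)); print('  ',lo,len(q),np.median(q,0).round(4),[np.round(t,1) for t in r])
a=cv2.resize(np.load('scene0.npz')['im'][190:290,235:335],(400,400),interpolation=3)
b=cv2.resize(np.load('side0.npz')['im'][225:300,215:315],(400,300),interpolation=3)
c=np.zeros((400,800,3),np.uint8);c[:,:400]=a;c[:300,400:]=b
save('crop.png',c)
E
python3 m.py
```

```text
scene [ 250  197   38   66 1385] [ 0.245 -0.017 -0.005] [0.536 0.121 0.105]
   0.015 517 [0.4815 0.0179 0.0219] [array([484.8,  18.5]), array([61.6, 95.1]), np.float64(82.1)]
   0.03 185 [0.4349 0.0246 0.0385] [array([435.3,  24.5]), array([59.5, 18.4]), np.float64(85.2)]
   0.05 188 [0.4286 0.025  0.0592] [array([427.1,  25.5]), array([59.1, 20.6]), np.float64(81.6)]
   0.07 179 [0.4215 0.0259 0.079 ] [array([423.7,  26.7]), array([60.4, 18.3]), np.float64(82.8)]
   0.09 154 [0.4165 0.0268 0.0987] [array([410.1,  27.8]), array([59.3, 25.1]), np.float64(82.7)]
scene [289 256  32  28 523] [ 0.547  0.016 -0.005] [0.63  0.104 0.03 ]
   0.015 410 [0.6066 0.0465 0.0266] [array([604.8,  48.9]), array([46.9, 65.9]), np.float64(4.0)]
side [ 222  237   54   46 1053] [ 0.394 -0.018 -0.005] [0.529 0.12  0.107]
   0.015 533 [0.4819 0.0123 0.0221] [array([451.2,  33.4]), array([ 93.7, 169.3]), np.float64(55.5)]
   0.03 68 [ 0.4316 -0.0008  0.0383] [array([435.3,  23.4]), array([65.6, 16.7]), np.float64(70.7)]
   0.05 67 [ 0.4234 -0.0007  0.061 ] [array([427. ,  19.9]), array([57.1, 17.1]), np.float64(68.6)]
   0.07 71 [4.158e-01 2.000e-04 8.060e-02] [array([419.3,  18.5]), array([51.8, 21.1]), np.float64(63.0)]
   0.09 135 [0.4067 0.0176 0.1012] [array([408. ,  26.2]), array([62.5, 19.4]), np.float64(80.8)]
side [287 245  23  23 377] [ 0.578  0.013 -0.002] [0.638 0.096 0.033]
   0.015 280 [0.5996 0.0417 0.0271] [array([600.8,  49.8]), array([46.8, 73. ]), np.float64(3.4)]
   0.03 28 [0.5991 0.0526 0.0308] [array([602.7,  49.3]), array([37.1, 51.8]), np.float64(13.8)]
```

View pics/crop.png

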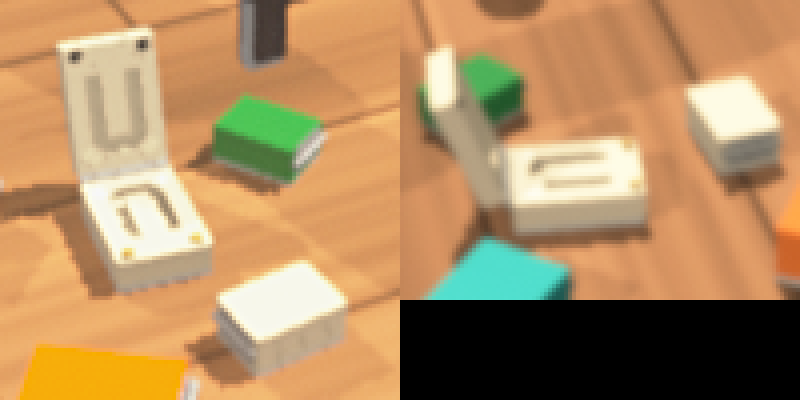

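The crop shows the open cream mould, with two brass pins, the U cavity and the lid leaning back. Its width fits 60 mm, so the choice stands. Next I measure the lens roughly.

```bash
python3 - <<'E'
from h import *
for n,(u0,v0,u1,v1),(a0,b0,a1,b1) in [('scene',(350,155,440,225),(340,290,420,360)),('side',(325,100,390,160),(340,215,395,255))]:
    z=np.load(n+'0.npz'); im=z['im'];X=z['X'];hsv=cv2.cvtColor(im,cv2.COLOR_RGB2HSV)
    S=X[v0:v1,u0:u1];H=hsv[v0:v1,u0:u1]
    m=(H[...,1]<60)&(H[...,2]>130)&(S[...,2]>.15)&(S[...,0]>.5)
    P=S[m];print(n,len(P),np.percentile(P,[2,50,98],axis=0).round(3).tolist())
    S=X[b0:b1,a0:a1];H=hsv[b0:b1,a0:a1];m=(H[...,2]<110)&(S[...,2]<.03)&(S[...,2]>.008);P=S[m]
    print(' foot',len(P),cv2.minEnclosingCircle((P[:,:2]*1000).astype(np.float32)),np.median(P,0).round(3))
    m=(H[...,2]<140)&(S[...,2]>.05)
    Q=X[v0-40 if n=='scene' else 100:b1,u0:u1].reshape(-1,3);Hq=hsv[v0-40 if n=='scene' else 100:b1,u0:u1].reshape(-1,3)
    for lo in (.05,.1,.15,.3,.35):
        q=Q[(Q[:,2]>lo)&(Q[:,2]<lo+.05)&(Q[:,0]>.7)&(Hq[:,1]<70)]
        if len(q)>3: print('  col',lo,len(q),np.median(q,0).round(3))
print({k:(np.round(v,3).tolist()) for k,v in eyes.camera_params('wrist').items()})
E
```

```text
scene 1203 [[0.706, 0.096, 0.255], [0.76, 0.106, 0.309], [0.836, 0.146, 0.375]]
 foot 301 ((844.506103515625, 85.80462646484375), 59.40708541870117) [0.829 0.065 0.013]
  col 0.05 170 [0.833 0.098 0.074]
  col 0.1 170 [0.834 0.098 0.126]
  col 0.15 191 [0.833 0.098 0.176]
  col 0.3 1100 [0.776 0.108 0.315]
  col 0.35 281 [0.832 0.099 0.373]
side 343 [[0.709, 0.095, 0.27], [0.749, 0.105, 0.31], [0.798, 0.139, 0.326]]
 foot 307 ((821.1427001953125, 94.43875885009766), 61.84076690673828) [0.827 0.07  0.014]
  col 0.05 74 [0.822 0.097 0.073]
  col 0.1 73 [0.823 0.097 0.128]
  col 0.15 113 [0.822 0.097 0.175]
  col 0.3 553 [0.778 0.101 0.314]
  col 0.35 112 [0.821 0.097 0.373]
{'fx': 370.959, 'fy': 370.959, 'cx': 284.877, 'cy': 205.206, 'dist': [-0.082, 0.0, 0.0, 0.0, 0.0], 'hand_eye': [[-0.0, -0.957, -0.292, 0.074], [1.0, -0.0, -0.001, 0.0], [0.001, -0.292, 0.957, -0.143], [0.0, 0.0, 0.0, 1.0]]}
```

```bash
python3 -m crank '[[[8.5,-0.5,1,0,0,0,10],[8.5,-0.5,1,0,0,0,10],[8.5,-0.5,1,0,0,0,10],[8.5,-0.5,1,0,0,0,10],[8.5,-0.5,1,0,0,0,10],[8.5,-0.5,1,0,0,0,10],[8.5,0,1,0,0,0,10],[8.5,0,1,0,0,0,10],[8.5,0,1,0,0,0,10],[8.5,0,0,0,0,-10,0],[8.5,0,0,0,0,-10,0],[8.5,0,0,0,0,-10,0],[8.5,0,0,0,0,-10,0],[8.5,0,0,0,0,-10,0],[8.5,0,0,0,0,0,0]]]'; python3 - <<'E'
from h import *
o=manip.get_obs();print(o['joint_pos'].round(2),R.from_quat(o['ee_rot']).as_matrix().round(3).tolist())
c=cam('wrist');save('w1.png',c[0]);np.savez('w1.npz',im=c[0],X=cloud(*c),d=c[1],K=c[2],D=c[3],W=c[4]);print(c[4][:3,3])
E
```

```text
clock: 1.98
position: [0.5968, 0.0833, 0.2318]
ee_rot: [0.005, 0.918, -0.008, 0.396]
ft_force: [0.4, -0.9, -1.1]
grip_width: 0.991
grasp_force: 0.0
[ 0.15 -0.16 -0.49  2.21  0.62  0.36  0.69] [[-0.686, 0.017, 0.728], [0.003, 1.0, -0.02], [-0.728, -0.011, -0.686]]
[0.4422725  0.08560236 0.27537124]
```

View pics/w1.png

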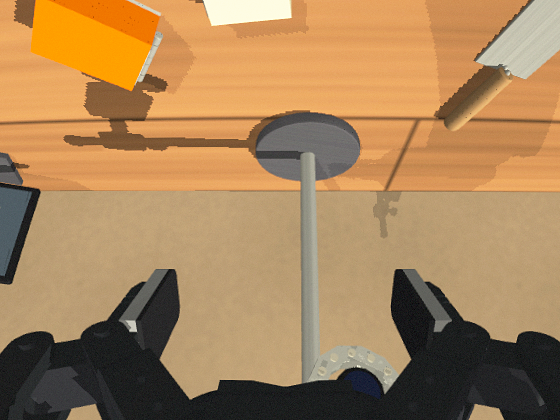

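The view is upside down. The ring light is at (350,390), partly hidden by the gripper, with the column along x=308. I raise the hand for a clear view.

```bash
python3 -m crank '[[[8.5,-0.5,1,2,0,0,0],[8.5,-0.5,1,2,0,0,0],[8.5,0,1,2,0,0,0],[8.5,0,0,2,0,0,0],[8.5,0,0,1,0,0,0],[8.5,0,0,0,0,0,0],[8.5,0,0,0,0,0,0]]]'; cat > lens.py <<'E'
from h import *
import sys
c=cam('wrist');n=sys.argv[1];save(n+'.png',c[0]);X=cloud(*c);np.savez(n+'.npz',im=c[0],X=X,d=c[1],K=c[2],D=c[3],W=c[4]);print(c[4][:3,3])
z=X[...,2];m=(X[...,0]>.64)&(X[...,0]<.79)&(z>.2)&(z<.37)
v,u=np.nonzero(m);print(len(v),u.min(),u.max(),v.min(),v.max())
P=X[m];hsv=cv2.cvtColor(c[0],cv2.COLOR_RGB2HSV)[m]
w=P[(hsv[:,1]<50)&(hsv[:,2]>150)]
rng=np.random.default_rng(0);best=None
for _ in range(800):
    a=w[rng.choice(len(w),3,False)];nn=np.cross(a[1]-a[0],a[2]-a[0]);l=np.linalg.norm(nn)
    if l<1e-5: continue
    nn/=l;i=np.abs((w-a[0])@nn)<.0015
    if best is None or i.sum()>best.sum(): best=i
q=w[best];ce=q.mean(0);nn=np.linalg.svd(q-ce)[2][2];nn*=-np.sign(nn[0])
print('inl',best.sum(),len(w),'normal',nn.round(4),'down',np.arcsin(-nn[2]).round(4),'yaw',np.arctan2(-nn[1],-nn[0]).round(4))
e2=np.cross([0,0,1],-nn);e2/=np.linalg.norm(e2);e3=np.cross(-nn,e2)
t=np.c_[(q-ce)@e2,(q-ce)@e3]*1000
cc,r=cv2.minEnclosingCircle(t.astype(np.float32));print('circ',cc,r)
# robust: hull circle fit
h=cv2.convexHull(t.astype(np.float32))[:,0]
s=np.linalg.lstsq(np.c_[2*h,np.ones(len(h))],(h**2).sum(1),rcond=None)[0];print('hullfit',s[:2],np.sqrt(s[2]+s[0]**2+s[1]**2))
C=ce+(cc[0]*e2+cc[1]*e3)/1000;print('ring centre',C.round(4))
k=np.abs((P-C)@nn)<.03
d=P-C;a=d@nn;rr=np.linalg.norm(d-np.outer(a,nn),axis=1)
for lo,hi in [(0,.008),(.008,.014),(.014,.017),(.017,.02),(.02,.03),(.03,.036)]:
    g=(rr>=lo)&(rr<hi)&k;print('  r',lo,g.sum(),'ahead',np.percentile(a[g],[10,50,90]).round(4) if g.sum() else '')
E
python3 lens.py w2
```

```text
clock: 2.9
position: [0.5881, 0.114, 0.3224]
ee_rot: [0.006, 0.918, -0.007, 0.397]
ft_force: [-0.6, -0.0, -1.2]
grip_width: 0.992
grasp_force: 0.0
[0.43362427 0.11618015 0.36587698]
6957 264 353 234 336
inl 2434 4760 normal [-0.8841  0.2056 -0.4196] down 0.433 yaw -0.2285
circ (1.0652474164962769, -3.6159281730651855) 35.445796966552734
hullfit [ 1.02453197 -3.34738789] 34.7601266317752
ring centre [0.7133 0.1305 0.2789]
  r 0 234 ahead [0.0026 0.0033 0.004 ]
  r 0.008 482 ahead [0.0026 0.0033 0.004 ]
  r 0.014 615 ahead [-0.0059  0.0014  0.0032]
  r 0.017 40 ahead [-0.0223 -0.003   0.0014]
  r 0.02 1987 ahead [-0.0066 -0.0001  0.001 ]
  r 0.03 1935 ahead [-0.0094 -0.0006  0.0006]
```

View pics/w2.png

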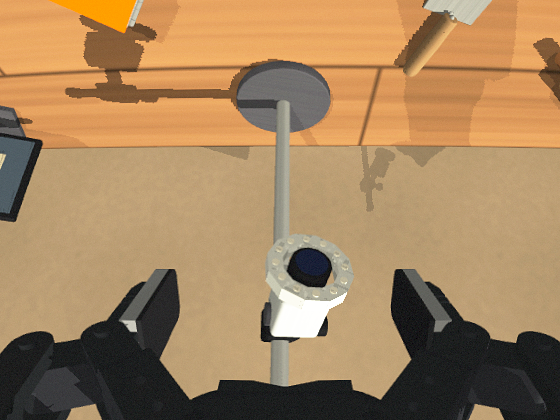

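Picture: ring light centred at about (310,268), its lens facing the camera at (309,268), radius 35.4 mm as it must be. I take a second viewpoint to check the normal.

```bash
python3 -m crank '[[[8.5,0,2.5,-1,0,0,-5],[8.5,0,2.5,-1,0,0,-5],[8.5,0,2.5,0,0,0,-5],[8.5,0,0,0,0,0,0],[8.5,0,0,0,0,0,0]]]'; python3 lens.py w3
python3 - <<'E'
from h import *
# glass plane fits in both views
for n,C,nn in [('w2',[.7133,.1305,.2789],[-.8841,.2056,-.4196])]:
    X=np.load(n+'.npz')['X'].reshape(-1,3);C=np.array(C);nn=np.array(nn)
    d=X-C;a=d@nn;r=np.linalg.norm(d-np.outer(a,nn),axis=1);q=X[(r<.013)&(np.abs(a-.0033)<.004)]
    v=np.linalg.svd(q-q.mean(0))[2][2];v*=-np.sign(v[0]);print('glass',len(q),v.round(4),np.arcsin(-v[2]),np.arctan2(-v[1],-v[0]))
E
```

```text
clock: 3.58
position: [0.5882, 0.1869, 0.3026]
ee_rot: [0.123, 0.91, -0.059, 0.392]
ft_force: [-0.0, -0.5, -0.0]
grip_width: 0.994
grasp_force: 0.0
[0.43955708 0.22840135 0.34628204]
6735 216 303 261 360
inl 2544 4561 normal [-0.8875  0.2098 -0.4102] down 0.4226 yaw -0.2322
circ (-0.4498543441295624, -3.6209867000579834) 35.15879440307617
hullfit [-0.51023485 -3.68244297] 34.65396989465902
ring centre [0.7131 0.1307 0.2792]
  r 0 266 ahead [0.0029 0.0036 0.0044]
  r 0.008 549 ahead [0.0028 0.0036 0.0043]
  r 0.014 696 ahead [-0.0077  0.0008  0.0034]
  r 0.017 36 ahead [-0.0242 -0.0227  0.0017]
  r 0.02 2139 ahead [-0.0051 -0.      0.0011]
  r 0.03 1828 ahead [-0.0089 -0.0004  0.0007]
glass 628 [-0.8823  0.2024 -0.425 ] 0.43900551956763156 -0.22545827966331336
```

The two views agree: lens centre ≈ (0.710, 0.131, 0.2775), 0.43 rad down, x axis yaw −0.23, so focus ≈ (0.6216, 0.152, 0.236). Lid angle is about 1.87 rad, hinge ≈ (0.4395, 0.0245), mould yaw −7.5°. Next I go behind the lid with the fingers shut.

```bash
python3 -m crank '[[[0,0,0,0,0,0,7.5],[0,-3,-2,0,1.3,9.9,0],[0,-3,-2,0,1.3,9.9,0],[0,-3,-2,0,1.3,9.9,0],[0,-3,-2,0,1.3,9.9,0],[0,-3,-2,0,1.3,9.9,0],[0,-2.5,-2,-3,0,0,0],[0,-2.5,-2,-3,0,0,0],[0,-2,-1,-3,0,0,0],[0,0,0,-3,0,0,0],[0,0,0,0,0,0,0],[0,0,0,0,0,0,0]]]'; python3 - <<'E'
from h import *
o=manip.get_obs();print(o['position'],o['joint_pos'].round(2),R.from_quat(o['ee_rot']).as_matrix().round(3).tolist())
E
```

```text
clock: 5.12
position: [0.3738, 0.0385, 0.1844]
ee_rot: [0.067, 0.998, -0.01, -0.014]
ft_force: [0.8, -0.1, -0.1]
grip_width: 0.002
grasp_force: 0.0
[0.37375521 0.03847045 0.18437245] [ 0.25 -0.15 -0.44  2.08 -0.06  1.24  1.27] [[-0.991, 0.133, -0.03], [0.134, 0.991, -0.017], [0.027, -0.021, -0.999]]
```

```bash
python3 -m crank '[[[0,0,-0.4,-2.5,0,0,0],[0,0,0,-2.5,0,0,0],[0,0,0,-2.5,0,0,0],[0,0,0,-2,0,0,0],[0,0,0,0,0,0,0],[0,0,0,0,0,0,0]]]'; python3 - <<'E'
from h import *
o=manip.get_obs();print(o['position'].round(4),o['joint_pos'].round(2))
E
```

```text
clock: 5.88
position: [0.3741, 0.0347, 0.0895]
ee_rot: [0.067, 0.998, -0.01, -0.014]
ft_force: [-0.6, -0.2, 0.6]
grip_width: -0.0
grasp_force: 0.0
[0.3741 0.0347 0.0895] [ 0.25 -0.03 -0.46  2.19 -0.    1.01  1.23]
```

```bash
python3 -m crank '[[[0,0.5,-0.07,0,0,0,0],[0,0.5,-0.07,0,0,0,0],[0,0.5,-0.07,0,0,0,0],[0,0.5,-0.07,0,0,0,0],[0,0.5,-0.07,0,0,0,0],[0,0.5,-0.07,0,0,0,0],[0,0.5,-0.07,0,0,0,0],[0,0.5,-0.07,0,0,0,0],[0,0.5,-0.07,0,0,0,0],[0,0.5,-0.07,0,0,0,0],[0,0.5,-0.07,0,0,0,0],[0,0.5,-0.07,0,0,0,0],[0,0.5,-0.07,0,0,0,0],[0,0.5,-0.07,0,0,0,0],[0,0.5,-0.07,0,0,0,0]]]'; python3 - <<'E'
from h import *
o=manip.get_obs();print(o['position'].round(4),o['ft_force'])
c=cam('side');save('s1.png',cv2.resize(c[0][200:320,190:350],(640,480),interpolation=3))
E
```

```text
clock: 7.75
position: [0.4484, 0.024, 0.0881]
ee_rot: [0.067, 0.998, -0.01, -0.015]
ft_force: [-0.6, 0.5, -0.0]
grip_width: -0.005
grasp_force: 0.2
[0.4484 0.024  0.0881] [-0.58787251  0.45601296 -0.0198687 ]
```

View pics/s1.png

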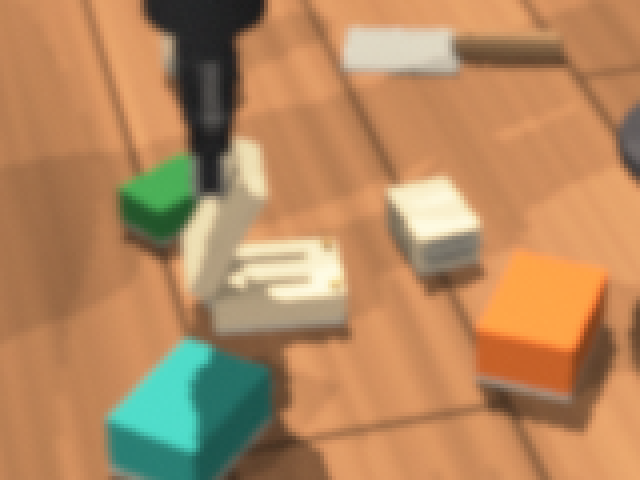

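The lid has swung past vertical to about 65°, with its free edge at (250,150), and the mould is unmoved. I follow the arc down slowly.

```bash
python3 -m crank '[[[0,0.5,-0.07,-0.17,0,0,0],[0,0.5,-0.07,-0.17,0,0,0],[0,0.5,-0.07,-0.17,0,0,0],[0,0.5,-0.07,-0.17,0,0,0],[0,0.5,-0.07,-0.17,0,0,0],[0,0.5,-0.07,-0.17,0,0,0],[0,0.15,-0.02,-0.2,0,0,0],[0,0.15,-0.02,-0.2,0,0,0],[0,0.15,-0.02,-0.2,0,0,0],[0,0.15,-0.02,-0.2,0,0,0],[0,0.15,-0.02,-0.2,0,0,0],[0,0.15,-0.02,-0.2,0,0,0],[0,0.15,-0.02,-0.2,0,0,0]]]'; python3 -m crank '[[[0,0.1,0,-0.2,0,0,0],[0,0.1,0,-0.2,0,0,0],[0,0.1,0,-0.2,0,0,0],[0,0.1,0,-0.2,0,0,0],[0,0.1,0,-0.2,0,0,0],[0,0,0,-0.2,0,0,0],[0,0,0,-0.2,0,0,0],[0,0,0,-0.2,0,0,0],[0,0,0,0,0,0,0]]]'
```

```text
clock: 9.43
position: [0.4887, 0.0185, 0.0638]
ee_rot: [0.067, 0.998, -0.01, -0.015]
ft_force: [0.3, 0.0, 0.3]
grip_width: 0.003
grasp_force: 0.0
clock: 10.55
position: [0.4935, 0.0185, 0.0478]
ee_rot: [0.067, 0.998, -0.01, -0.015]
ft_force: [0.7, 0.4, 0.1]
grip_width: 0.004
grasp_force: 0.0
```

```bash
python3 -m crank '[[[0,0,0,1,0,0,0],[0,0,0,3,0,0,0],[8.5,0,0,4,0,0,0],[8.5,0,0,4,0,0,0],[8.5,0,0,4,0,0,0],[8.5,0,0,0,0,0,0],[8.5,0,0,0,0,0,0],[8.5,0,0,0,0,0,0],[8.5,0,0,0,0,0,0]]]'; cat > top.py <<'E'
from h import *
import sys
c=cam('wrist');n=sys.argv[1];save(n+'.png',c[0]);X=cloud(*c);np.savez(n+'.npz',im=c[0],X=X)
hsv=cv2.cvtColor(c[0],cv2.COLOR_RGB2HSV)
m=((hsv[...,1]<75)&(hsv[...,2]>120)&(np.abs(X[...,0]-.485)<.07)&(np.abs(X[...,1]-.018)<.06)).astype(np.uint8)
P=X[m>0];print(len(P),np.percentile(P[:,2],[5,25,50,75,95]).round(4))
q=P[(P[:,2]>.033)&(P[:,2]<.047)];A=np.c_[q[:,:2]-q[:,:2].mean(0),np.ones(len(q))]
print('plane slope',np.linalg.lstsq(A,q[:,2],rcond=None)[0].round(4))
r=cv2.minAreaRect((q[:,:2]*1000).astype(np.float32));print('top rect',r)
k=(m>0)&(X[...,2]>.033)
cn=max(cv2.findContours(cv2.morphologyEx(k.astype(np.uint8),cv2.MORPH_OPEN,np.ones((3,3),np.uint8)),0,1)[0],key=cv2.contourArea)
box=cv2.boxPoints(cv2.minAreaRect(cn)).astype(np.float64);u=cv2.undistortPoints(box[:,None],c[2],c[3])[:,0]
ry=np.c_[u,np.ones(4)]@c[4][:3,:3].T;o=c[4][:3,3];t=(.040-o[2])/ry[:,2];B=o+ry*t[:,None];print('rays@40',B.round(4).tolist(),B.mean(0).round(4))
E
python3 top.py w4
```

```text
clock: 11.68
position: [0.4932, 0.0185, 0.2072]
ee_rot: [0.067, 0.998, -0.01, -0.016]
ft_force: [-0.0, 0.0, -0.1]
grip_width: 0.995
grasp_force: 0.0
7628 [0.0278 0.0394 0.0399 0.0405 0.2257]
plane slope [ 0.0018 -0.0003  0.0399]
top rect ((487.8028869628906, 18.22372817993164), (59.82373046875, 85.54273986816406), 82.42921447753906)
rays@40 [[0.4415, -0.005, 0.04], [0.4492, 0.0526, 0.04], [0.5333, 0.0435, 0.04], [0.5255, -0.0181, 0.04]] [0.4874 0.0182 0.04  ]
```

View pics/w4.png

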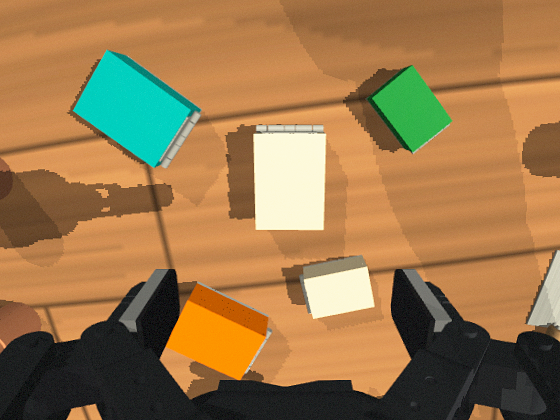

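The lid is shut: its top is level at z = 0.040, and the cream rectangle at (290,180) is 60 × 85 mm. I work out the descent.

```bash
cat > to.py <<'E'
from h import *
def go(p,Rd):
    o=manip.get_obs();Rc=R.from_quat(o['ee_rot'])
    print('shift cm',((np.array(p)-o['position'])*100).round(2),'turn deg',np.degrees((R.from_matrix(Rd)*Rc.inv()).as_rotvec()).round(2),'j',o['joint_pos'].round(2))
def mat(yaw,down):
    # mould axes: x toward lens (up by down), y level
    x=np.array([np.cos(yaw)*np.cos(down),np.sin(yaw)*np.cos(down),np.sin(down)]);y=np.array([-np.sin(yaw),np.cos(yaw),0]);return np.c_[x,y,np.cross(x,y)]
def tool(M): return np.c_[-M[:,0],M[:,1],-M[:,2]]
E
python3 -c "
from to import *
go([.4876,.0182,.004],tool(mat(np.radians(-7.57),0)))"
```

```text
shift cm [ -0.57  -0.03 -20.33] turn deg [ 1.03 -1.9   0.09] j [ 0.26  0.11 -0.42  1.79  0.06  1.29  1.26]
```

```bash
python3 -m crank '[[[8.5,-0.57,0,-4,1,-1.9,0],[8.5,0,0,-4,0,0,0],[8.5,0,0,-4,0,0,0],[8.5,0,0,-3,0,0,0],[8.5,0,0,0,0,0,0]]]'; python3 -c "
from to import *
go([.4876,.0182,.004],tool(mat(np.radians(-7.57),0)))"
```

```text
clock: 12.35
position: [0.4861, 0.0185, 0.056]
ee_rot: [0.067, 0.998, -0.0, -0.002]
ft_force: [-0.1, -0.0, 0.3]
grip_width: 0.992
grasp_force: 0.0
shift cm [ 0.15 -0.03 -5.2 ] turn deg [ 0.02 -0.2   0.08] j [ 0.25  0.25 -0.42  1.99  0.12  0.94  1.21]
```

```bash
python3 -m crank '[[[8.5,0.15,0,-2,0,-0.2,0],[8.5,0,0,-2,0,0,0],[8.5,0,0,-1.2,0,0,0],[8.5,0,0,0,0,0,0],[5.5,0,0,0,0,0,0],[5.5,0,0,0,0,0,0],[5.5,0,0,0,0,0,0],[5.5,0,0,0,0,0,0],[5.5,0,0,0,0,0,0],[5.5,0,0,0,0,0,0]]]' 50
```

```text
clock: 13.6
position: [0.4901, 0.0186, 0.007]
ee_rot: [0.067, 0.998, -0.0, 0.003]
ft_force: [-2.0, 0.9, 7.8]
grip_width: 0.7
grasp_force: 53.6
```

```bash
python3 - <<'E'
from to import *
o=manip.get_obs();Rt=R.from_quat(o['ee_rot']).as_matrix();M=mat(np.radians(-7.57),0)
m0=np.array([.4876,.0182,0]);d=o['position']-m0;lat=d@M[:,1];m0=m0+lat*M[:,1]
np.savez('rel.npz',R=Rt.T@M,t=Rt.T@(m0-o['position']));print(lat,Rt.T@(m0-o['position']),np.degrees(R.from_matrix(Rt.T@M).as_euler('xyz')))
E
cat > pres.py <<'E'
from to import *
def pres(yaw=-.23,down=.431,F=[.6216,.152,.2357],extra=0):
    z=np.load('rel.npz');M=mat(yaw,down);Rd=M@z['R'].T
    org=np.array(F)-M@np.array([.042+extra,0,.024]);p=org-Rd@z['t'];print('target TCP',p.round(4));go(p,Rd)
E
python3 -m crank '[[[5.5,0,0,1,0,0,0],[5.5,0,0,2,0,0,0],[5.5,0,0,4,0,0,0],[5.5,0,0,4,0,0,0],[5.5,0,0,4,0,0,0],[5.5,0,0,0,0,0,0]]]'; python3 -c "
from pres import *; pres(extra=.05)"
```

```text
0.0007094380718567254 [ 2.50501889e-03 -5.51496605e-06  6.94545953e-03] [179.98828562  -0.36207784 179.90641253]
clock: 14.35
position: [0.491, 0.0186, 0.1592]
ee_rot: [0.067, 0.998, -0.0, 0.005]
ft_force: [-0.0, -0.0, -3.9]
grip_width: 0.69
grasp_force: 55.6
target TCP [0.5493 0.1689 0.1828]
shift cm [ 5.83 15.03  2.36] turn deg [ -4.43 -24.07  -5.53] j [ 0.27  0.11 -0.43  1.89  0.05  1.14  1.26]
```

```bash
python3 -m crank '[[[5.5,0.6,1.5,1,-0.5,-3,-0.7],[5.5,0.6,1.5,0.5,-0.5,-3,-0.7],[5.5,0.6,2,0.5,-0.5,-3,-0.7],[5.5,0.8,2,0.4,-0.5,-3,-0.7],[5.5,0.8,2,0,-0.5,-3,-0.7],[5.5,0.8,2,0,-0.6,-3,-0.7],[5.5,0.8,2,0,-0.6,-3,-0.7],[5.5,0.8,2,0,-0.6,-3,-0.6],[5.5,0,0,0,0,0,0],[5.5,0,0,0,0,0,0]]]'; python3 - <<'E'
from pres import *
pres(extra=.05)
c=cam('wrist');a=c[0];X=cloud(*c);np.savez('w5.npz',im=a,X=X)
s=cam('side');b=s[0];np.savez('side5.npz',im=b,X=cloud(*s));sc=cam('scene');np.savez('scene5.npz',im=sc[0],X=cloud(*sc))
o=np.zeros((600,800,3),np.uint8);o[:300,:400]=cv2.resize(a,(400,300));o[:300,400:]=cv2.resize(b[90:210,240:400],(400,300),interpolation=3)
o[300:,:400]=cv2.resize(sc[0][130:250,300:460],(400,300),interpolation=3);save('p5.png',o)
E
```

```text
clock: 15.6
position: [0.5467, 0.1676, 0.1788]
ee_rot: [0.112, 0.971, -0.024, 0.211]
ft_force: [0.0, -0.5, -3.4]
grip_width: 0.696
grasp_force: 55.5
target TCP [0.5493 0.1689 0.1828]
shift cm [0.26 0.13 0.4 ] turn deg [-0.13 -0.52 -0.06] j [ 0.03  0.06 -0.6   1.97  0.45  0.86  0.53]
```

View pics/p5.png

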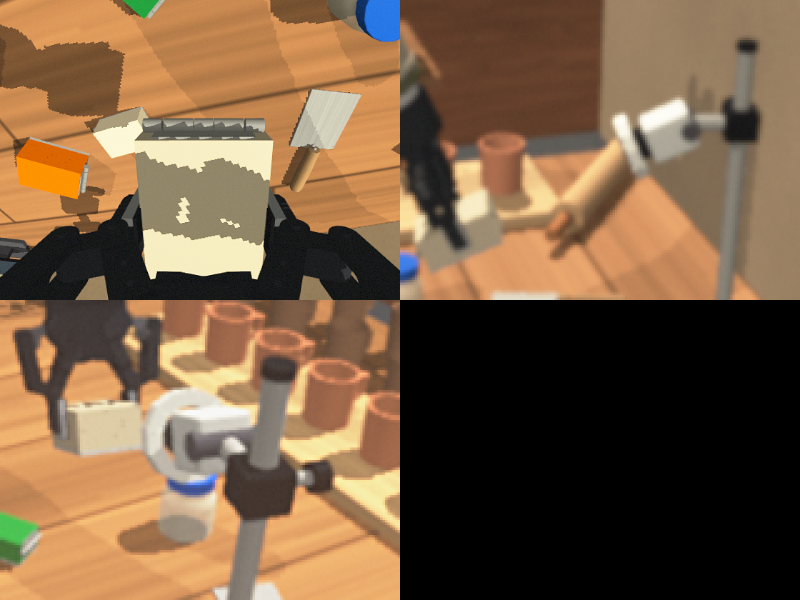

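Picture: the mould is held shut. The lid top fills (140–270, 140–275) in the wrist panel, and its front end points at the ring. I measure its pose in the hand from the lid's top plane.

```bash
cat > inhand.py <<'E'
from pres import *
import sys
def inhand(n,o):
    z=np.load(n);im=z['im'];X=z['X'];hsv=cv2.cvtColor(im,cv2.COLOR_RGB2HSV)
    r=np.load('rel.npz');Rt=R.from_quat(o['ee_rot']).as_matrix();M=Rt@r['R'];org=o['position']+Rt@r['t']
    L=(X-org)@M   # mould coords expected
    m=(np.abs(L[...,2]-.04)<.008)&(np.abs(L[...,1])<.033)&(np.abs(L[...,0])<.05)&(hsv[...,1]<90)
    q=L[m];core=q[(np.abs(q[:,0])<.035)&(np.abs(q[:,1])<.025)]
    A=np.c_[core[:,:2],np.ones(len(core))];s=np.linalg.lstsq(A,core[:,2],rcond=None)[0]
    print('slope dz/dx,dz/dy,z0',s.round(4),len(core))
    t=q[np.abs(q[:,2]-(q[:,:2]@s[:2]+s[2]))<.0025]
    def edge(ax,sgn,other,w):
        b=t[np.abs(t[:,other])<w];e=[]
        bins=np.linspace(-w,w,11);cs=[]
        for i in range(10):
            g=b[(b[:,other]>bins[i])&(b[:,other]<=bins[i+1])]
            if len(g)>5: e.append(sgn*np.percentile(sgn*g[:,ax],99.5));cs.append((bins[i]+bins[i+1])/2)
        p=np.polyfit(cs,e,1);print('edge',ax,sgn,np.round(p,4),'std',np.std(np.polyval(p,cs)-e).round(5))
    edge(0,-1,1,.025);edge(0,1,1,.025);edge(1,-1,0,.03);edge(1,1,0,.03)
if __name__=='__main__':
    inhand('w5.npz',manip.get_obs())
E
python3 inhand.py
```

```text
slope dz/dx,dz/dy,z0 [-0.0042 -0.001   0.0391] 23856
edge 0 -1 [ 0.0032 -0.043 ] std 0.00014
edge 0 1 [0.0081 0.0286] std 0.00095
edge 1 -1 [ 0.0073 -0.0306] std 0.00056
edge 1 1 [-0.0102  0.0293] std 0.00103
```

```bash
python3 - <<'E'
from pres import *
z=np.load('rel.npz');np.savez('rel.npz',R=z['R'],t=z['t']+z['R']@np.array([-.0007,-.0003,-.0006]))
pres()
E
```

```text
target TCP [0.594  0.1588 0.2045]
shift cm [ 4.66 -0.86  2.49] turn deg [-0.16 -0.41  0.  ] j [ 0.04  0.06 -0.6   1.97  0.45  0.86  0.53]
```

```bash
python3 -m crank '[[[5.5,0.5,-0.09,0.3,-0.1,-0.3,0],[5.5,0.7,-0.13,0.35,0,0,0],[5.5,0.7,-0.13,0.35,0,0,0],[5.5,0.7,-0.13,0.35,0,0,0],[5.5,0.7,-0.13,0.35,0,0,0],[5.5,0.7,-0.13,0.35,0,0,0],[5.5,0.5,-0.1,0.3,0,0,0],[5.5,0,0,0,0,0,0],[5.5,0,0,0,0,0,0],[5.5,0,0,0,0,0,0]]]'; python3 - <<'E'
from pres import *
pres()
E
```

```text
clock: 17.0
position: [0.5922, 0.1602, 0.2033]
ee_rot: [0.112, 0.97, -0.024, 0.215]
ft_force: [-0.9, 0.6, -3.5]
grip_width: 0.692
grasp_force: 55.6
target TCP [0.594  0.1588 0.2045]
shift cm [ 0.18 -0.14  0.12] turn deg [-0.07 -0.08 -0.09] j [ 0.05  0.12 -0.58  1.86  0.46  0.9   0.59]
```

```bash
python3 -m crank '[[[5.5,0.18,-0.14,0.12,0,0,0],[5.5,0,0,0,0,0,0],[5.5,0,0,0,0,0,0],[5.5,0,0,0,0,0,0]]]'; python3 - <<'E'
from inhand import *
pres();o=manip.get_obs();print(np.abs(o['joint_velocities']).max())
c=cam('wrist');np.savez('w6.npz',im=c[0],X=cloud(*c));inhand('w6.npz',o)
r=np.load('rel.npz');Rt=R.from_quat(o['ee_rot']).as_matrix();M=Rt@r['R'];org=o['position']+Rt@r['t']
out=np.zeros((420,800,3),np.uint8)
for i,n in enumerate(['scene','side']):
    c=cam(n);X=cloud(*c);L=(X-org)@M;h=cv2.cvtColor(c[0],cv2.COLOR_RGB2HSV)
    f=L[(np.abs(L[...,1])<.025)&(L[...,2]>.004)&(L[...,2]<.036)&(np.abs(L[...,0]-.042)<.01)&(h[...,1]<90)]
    if len(f)>30: print(n,'front face x',np.median(f[:,0]).round(4),np.linalg.lstsq(np.c_[f[:,1:],np.ones(len(f))],f[:,0],rcond=None)[0].round(4),len(f))
    b=L[(np.abs(L)-[.046,.034,0]<0).all(-1)|((np.abs(L[...,0])<.046)&(np.abs(L[...,1])<.034)&(L[...,2]>-.004)&(L[...,2]<.044)&(h[...,1]<90))]
    b=b[(b[:,2]>-.004)];print(n,len(b),np.percentile(b,[1,99],axis=0).round(4).tolist() if len(b) else '')
    u=cv2.projectPoints((org+M@np.array([.042,0,.024]))[None],cv2.Rodrigues(c[4][:3,:3].T)[0],-c[4][:3,:3].T@c[4][:3,3],c[2],c[3])[0].ravel();print(n,'seam px',u.round(1))
    x,y=u.astype(int);out[:,i*400:(i+1)*400]=cv2.resize(c[0][max(y-42,0):y+42,x-40:x+40],(400,420),interpolation=3)
save('p6.png',out)
E
```

```text
clock: 17.5
position: [0.5942, 0.1587, 0.2046]
ee_rot: [0.112, 0.97, -0.024, 0.215]
ft_force: [0.2, 0.3, -3.1]
grip_width: 0.694
grasp_force: 55.6
target TCP [0.594  0.1588 0.2045]
shift cm [-0.02  0.01 -0.01] turn deg [-0.08 -0.07 -0.09] j [ 0.05  0.12 -0.58  1.86  0.46  0.9   0.59]
0.0020996138868204484
slope dz/dx,dz/dy,z0 [-0.0023 -0.0009  0.0401] 24676
edge 0 -1 [ 0.0011 -0.0414] std 0.0001
edge 0 1 [0.0088 0.0303] std 0.001
edge 1 -1 [ 0.0062 -0.0304] std 0.00063
edge 1 1 [-0.0103  0.0295] std 0.00096
scene front face x 0.0424 [ 0.0124 -0.0107  0.0426] 229
scene 553 [[-0.0349, -0.0329, -0.0007], [0.0455, 0.03, 0.0421]]
scene seam px [353.3 179.3]
side 542 [[-0.0415, -0.0334, 0.0008], [0.0415, 0.0295, 0.0423]]
side seam px [294.8 164.6]
```

View pics/p6.png

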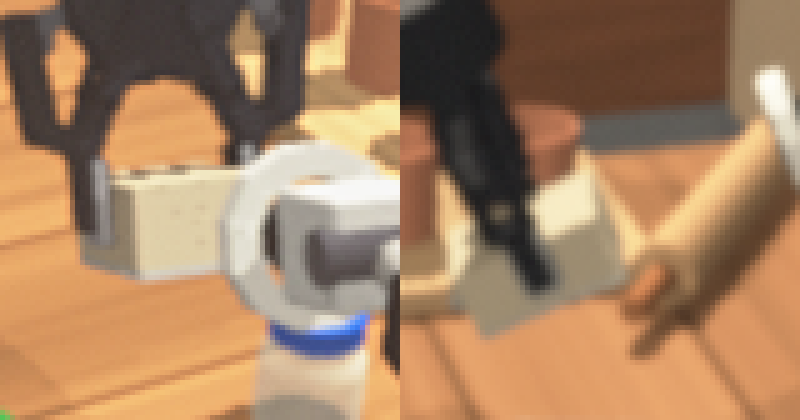

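Picture: the mould is shut in the fingers, its front end facing the ring. The scene, side and wrist views all put it within about 1 mm of the target, with the arm still. I hand in.

```bash
python3 -c "
from workcell import job; print(job.hand_in())"
```

```text
the job is handed in; nothing more can be done
None
```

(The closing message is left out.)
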